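# Sort three reagent containers into their own drip trays

## Task

The three containers were put back in the wrong round drip trays. Rearrange them so that the largest bottle stands in the middle of the largest round tray, the middle-sized bottle in the middle-sized one and the small vial in the smallest; the empty square tray is there to park one on the way. Never let a container fall over, and leave the tape roll, the tin and the timer where they are.

Things in the scene. Friction and masses are not known exactly. Their poses are not given: they have to be found in the camera images.
- amber_bottle: the largest of the three containers, loose: brown glass bottle, upright, 132 mm tall with a purple collar and pale spout. Round body 45 mm wide to 58 mm over its base, sloping shoulder up to 78 mm, collar 34 mm wide from 78 to 100 mm, spout above. About 0.22 kg. Origin: centre of its base; z up its axis. At the start it stands in one of the round trays, a wrong one
- dropper_bottle: the middle-sized container, loose: white round dropper bottle with a blue pointed cap, upright, 83 mm tall. Body 34 mm across to 40 mm over its base, rounded shoulder to 52 mm, then neck (20 mm) and nozzle (10 mm). About 0.05 kg. Origin: centre of its base; z up its axis. At the start it stands in one of the round trays, a wrong one
- small_vial: the smallest container, loose: clear glass vial with crimped cap, upright, 53 mm tall. Body 24 mm across to 35 mm over its base, rounded shoulder, cap 17 mm. About 0.04 kg. Origin: centre of its base; z up its axis. At the start it stands in one of the round trays, a wrong one
- tray_large: dark grey steel round drip tray, fixed to the bench: 107 mm across outside, 100 mm inside, floor 3 mm thick, rim 8 mm high over the bench; the largest of the three round trays. Origin: centre of its underside, on the bench
- tray_medium: dark grey steel round drip tray, fixed to the bench: 83 mm across outside, 76 mm inside, floor 3 mm thick, rim 8 mm high over the bench; the middle-sized of the three round trays. Origin: centre of its underside, on the bench
- tray_small: dark grey steel round drip tray, fixed to the bench: 67 mm across outside, 60 mm inside, floor 3 mm thick, rim 8 mm high over the bench; the smallest of the three round trays. Origin: centre of its underside, on the bench
- tray_square: dark grey steel square tray, fixed to the bench, empty at the start: 84 mm square outside, 79 mm inside, floor 2.5 mm thick, rim 8 mm high. A free spot to park a container on the way. Origin: centre of its underside, on the bench; x and y along its sides
- tape_roll: roll of white surgical tape lying flat on the bench, 47 mm across, 25 mm high, loose bystander. Origin: centre of its underside
- screw_tin: round aluminium tin with closed lid on the bench, 52 mm across, 20 mm high, loose bystander. Origin: centre of its underside
- bench_timer: white flat bench timer on the bench, 62 x 64 mm, 18 mm high, loose bystander. Origin: centre of its underside
Not all that is in view belongs to the job. What is shaped like the small_vial but blue is not meant.

How it is judged:
At the end, for the whole second after the job is handed in: The amber bottle stands in the large round tray, the dropper bottle in the medium one and the vial in the small one: each upright (within 0.1 rad), its base down on the tray floor (within 4 mm), within 15 mm of the tray's centre, at rest and released (horizontal distance between amber_bottle and tray_large below 0.015 m and z of amber_bottle in the frame of tray_large below 0.007 m and angle between each of amber_bottle, dropper_bottle, small_vial's own z axis and vertical below 0.1 rad and linear speed of each of amber_bottle, dropper_bottle, small_vial below 0.02 m/s and contact force between each of amber_bottle, dropper_bottle, small_vial and the fingers below 0.05 N and horizontal distance between dropper_bottle and tray_medium below 0.015 m and z of dropper_bottle in the frame of tray_medium below 0.007 m and horizontal distance between small_vial and tray_small below 0.015 m and z of small_vial in the frame of tray_small below 0.007 m); the robot touches nothing.
It fails at once if a container falls over (tilts more than 0.7 rad) (angle between any of amber_bottle, dropper_bottle, small_vial's own z axis and vertical above 0.7 rad).
It fails at once if the tape roll, the tin or the timer is shifted by more than 20 mm (distance of any of tape_roll, screw_tin, bench_timer from where it was at the start of the episode above 0.02 m).
It also fails if it takes over 128 s, if anything falls off the work surface, if the arm or the gripper's body presses on something with over 40 N, if the wrist force passes 120 N, or if a joint passes its speed limit or range.

## Robot

A 6-joint arm with a two-finger parallel gripper is mounted at the origin on a cart in front of the work surface, level with it; the furniture and walls round the work are solid. World frame = base frame: x ahead of the robot, y to its left, z up, the work surface at z = 0. Lengths are in m, angles in rad, forces in N, time in s.
With the tool pointing down it reaches from about 0.225 to 0.875 m from the base axis. Payload 3.4 kg.
Tool frame: the origin (TCP) lies on the centre line of the jaws, within the pads' length; the fingertips stand 22 mm ahead of it and the grasp point (between the pads) lies 3 mm ahead of it; z points along the fingers, y is the line along which they close (so a half turn about z gives the same grasp; the last joint's range is limited). The gripper opens to 85 mm and grips with 20 to 120 N. Pads are 22 mm wide; open, the fingers measure 114 mm over their backs; the gripper's body (76 mm by 85 mm) begins 54 mm behind the grasp point. The pads swing forward as they close: fully open they stand 13 mm farther back than shut.
Start: joints at [0.987, 0.276, 1.505, -0, 1.361, -0.121], TCP at [0.257, 0.515, 0.253] pointing down, gripper open.
Joint ranges: [-2.89, 2.89], [-0.75, 2.08], [0.22, 2.7], [-1.18, 4.32], [0.11, 2.71], [-2.7, 2.7]. Speed limits (rad/s): [2.57, 2.57, 3.14, 3.14, 3.14, 3.14].

## Interface

Orientations are given as a unit quaternion [w, x, y, z].
In Python, from rig import * gives the robot as it stands.
- The arm moves only by the tool creep_tool, called after "Request:" as name(argument=value, ...), one argument or row to a line, values as JSON. Schema: {"type":"object","properties":{"motion":{"type":"array","items":{"type":"array","prefixItems":[{"type":"array","items":{"type":"number"},"minItems":3,"maxItems":3},{"type":"array","items":{"type":"number"},"minItems":3,"maxItems":3}],"minItems":2,"maxItems":2},"minItems":1,"maxItems":20},"aperture":{"type":"number"},"clamp_n":{"type":"number"},"only":{"type":"string"},"quiet":{"type":"boolean"},"lines":{"type":"string"}},"required":["motion"],"additionalProperties":false}. motion is a list of rows, 1 to 20 of them, each written [[dx, dy, dz], [rx, ry, rz]]: dx, dy, dz in fractions of the full range, 1 being 1 m, then a rotation vector rx, ry, rz in fractions of the full range, 1 being pi rad; each row shifts and turns the commanded pose from where the row before left it, along the tool's axes as they then stand; what a row does not reach is not made up. A row lasts 1/12 s, in which the tool goes at most 0.0417 m and 0.125 rad, less where a joint would pass 70% of its speed; a pose out of reach is approached as far as the arm can. aperture is the finger opening in m, set as the call begins (left out keeps the last). The fingers move at their own pace and stop on an object; clamp_n is the grip in N (left out, the last holds). Time passes only in rows, so rows that do not move let the fingers close. The tool returns the time, the measured TCP pose, the force, the opening and the grip force at its end. only (a regular expression) keeps the lines of the reply that match it, lines (a string "A,B") keeps lines A to B, and quiet returns only ok. Shift and turn numbers lie between -1 and 1, and a call with a number outside is refused. Input that does not fit is refused with a message, and nothing moves.
- get_obs(): the state, without advancing time (a new reading comes with each control period).
- capture(name): name is "scene" or "side" or "wrist"; returns a dict with "color" (480x640x3 uint8, red, green, blue), "depth" (480x640 float32, m along the optical axis (not along the pixel's ray), 0 where there is no reading), "fx", "fy", "cx", "cy" (pixels), "cam_to_world" (4x4, takes a point from camera to world coordinates). Camera axes: x right, y down, z forward; pixel columns grow to the right and rows downward; lengths in m; the calibration is good to about 2 mm. A picture is of the moment at which its call begins.
- hand_in(): hands the job in; it is judged then, once.
Trained networks look in the newest picture that a camera, given by its name, has taken for a name from the list of things; names that differ only in an ending like _2 or _b are one class to them, and where a whole thing is asked for, a point or a joint stands for the part that bears it (a point fixed in the world has none). Each returns a list of dicts, best first, with "confidence" (0 to 1); they miss things now and then, are a little off and sometimes report something else, mostly with a low value. They report only what shows in the picture. A call takes as long as a camera call. They do not tell look-alikes from the thing itself.
- look_for(camera, target): "extent" ([centre column, centre row, width, height] in pixels, round what is visible of it).
- pinpoint(camera, target): "pixel" ([column, row] in pixels: a listed point, or the origin of a listed thing).
The state is a dict: "time_s": time; "joints": joint angles; "qvel": joint speeds; "effort": joint torques, N m; "eef_pos": TCP position; "ee_rot": TCP orientation; "ft_force": force on the tool from outside, world axes, zero at the start; "torque": the same for the moment, N m; "grip_width": finger opening in m; "grip_force": force on a finger pad.
Only numpy, scipy, OpenCV 4.12 (cv2) and the standard library are available. Lean on these libraries where they do the work, as an engineer would, in place of code of your own. Each camera call takes 0.05 s, during which the arm holds its last target. There are 200 camera calls.

## Working session

There is one attempt and no reset: what is moved stays moved. The work goes in short steps, Python scripts to look and compute and a tool call to move; the robot and the scene stay as the last step left them, time stands still between calls to the robot, and variables do not carry over. Pictures are saved under pics/ and viewed, at most 14 in all, crops included, and the job is handed in when it is done.

```bash
mkdir -p pics; cat > h.py <<'E'
from rig import *
import numpy as np, cv2
N=["amber_bottle","dropper_bottle","small_vial","tray_large","tray_medium","tray_small","tray_square","tape_roll","screw_tin","bench_timer"]
def ray(c,p):
    M=np.array(c["cam_to_world"]);d=M[:3,:3]@np.array([(p[0]-c["cx"])/c["fx"],(p[1]-c["cy"])/c["fy"],1]);return M[:3,3],d
def atz(c,p,z=0):
    o,d=ray(c,p);return o+d*(z-o[2])/d[2]
def cloud(c):
    v,u=np.mgrid[0:480,0:640];Z=c["depth"];P=np.stack([(u-c["cx"])/c["fx"]*Z,(v-c["cy"])/c["fy"]*Z,Z],-1)
    M=np.array(c["cam_to_world"]);return P@M[:3,:3].T+M[:3,3]
def save(c,n):cv2.imwrite(f"pics/{n}.png",c["color"][:,:,::-1])
E
python3 - <<'E'
from h import *
for cam in("scene","side"):
    c=capture(cam);save(c,cam+"0");print(cam,np.array(c["cam_to_world"])[:3,3].round(3))
    for n in N:
        for a in pinpoint(cam,n)[:3]: print(n,np.round(a["pixel"]),round(a["confidence"],2),atz(c,a["pixel"],0.003 if n in N[:6] else 0).round(3)[:2])
print(get_obs())
E
```

```text
scene [-0.136  0.38   0.512]
amber_bottle [354. 269.] 0.79 [ 0.443 -0.02 ]
dropper_bottle [259. 234.] 0.9 [0.623 0.078]
small_vial [275. 301.] 0.71 [0.429 0.135]
small_vial [196. 316.] 0.62 [0.454 0.255]
tray_large [255. 233.] 0.66 [0.629 0.084]
tray_medium [196. 320.] 0.76 [0.445 0.258]
tray_medium [347. 234.] 0.41 [ 0.546 -0.07 ]
tray_small [348. 266.] 0.54 [ 0.455 -0.016]
tray_square [390. 211.] 0.77 [ 0.584 -0.197]
tape_roll [191. 259.] 0.96 [0.607 0.216]
screw_tin [350. 232.] 0.43 [ 0.552 -0.08 ]
bench_timer [456. 253.] 0.65 [ 0.401 -0.212]
side [ 0.464 -0.749  0.457]
amber_bottle [259. 285.] 0.7 [ 0.453 -0.024]
dropper_bottle [357. 248.] 0.57 [0.635 0.083]
small_vial [257. 216.] 0.51 [0.452 0.245]
tray_large [359. 345.] 0.41 [ 0.586 -0.194]
tray_medium [257. 215.] 0.56 [0.452 0.248]
tray_small [256. 286.] 0.73 [ 0.448 -0.028]
tray_square [359. 348.] 0.74 [ 0.586 -0.196]
tape_roll [333. 218.] 0.69 [0.61  0.226]
screw_tin [320. 296.] 0.82 [ 0.548 -0.065]
screw_tin [257. 284.] 0.41 [ 0.45  -0.017]
bench_timer [232. 376.] 0.62 [ 0.415 -0.234]
{'time_s': 1.1, 'joints': array([ 9.87011858e-01,  2.75896375e-01,  1.50491097e+00, -1.06019362e-05,
        1.36066400e+00, -1.21026762e-01]), 'qvel': array([-0.00017098, -0.00032283,  0.00035262, -0.00034383,  0.00071122,
       -0.00117953]), 'effort': array([ 7.13263671e-04, -4.16679597e+01, -2.46107358e+01,  2.34422465e-06,
        2.91400875e-04, -6.27898714e-06]), 'eef_pos': array([0.25673229, 0.51454436, 0.2533257 ]), 'ee_rot': array([2.58010332e-05, 2.29318773e-01, 9.73351374e-01, 5.51373005e-05]), 'ft_force': array([-0.14472267, -0.86240175, -0.14444663]), 'torque': array([ 0.00573485, -0.00162168,  0.01067559]), 'grip_force': 0.0, 'grip_width': 0.08535399505720336}
```

View pics/scene0.png

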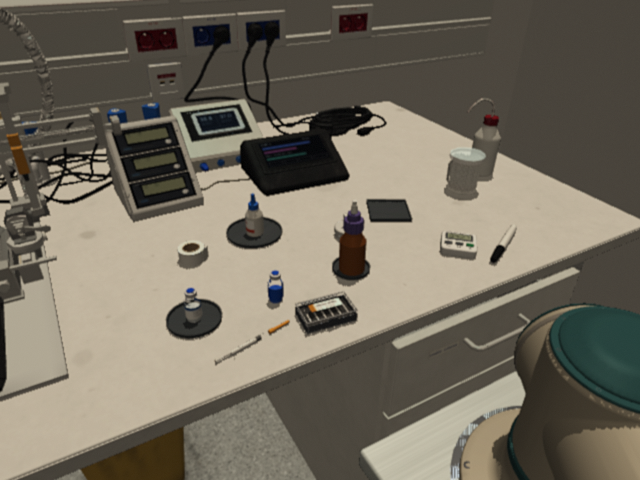

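View pics/side0.png

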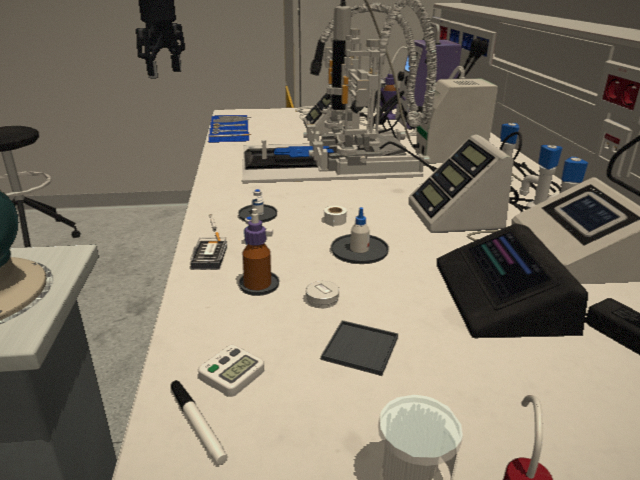

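The scene view shows the amber bottle in the small tray (352,268), the dropper in the large tray (254,232) and the vial in the medium tray (194,317). The blue decoy is at (275,288) and the empty square tray at (389,210). The side view agrees. Next I'll measure precisely, using the depth from both cameras.

```bash
python3 - <<'E'
from h import *
G={"small":(.45,-.022,.0335),"large":(.63,.082,.0535),"medium":(.45,.25,.0415),"square":(.585,-.196,.042)}
for cam in("scene","side"):
    c=capture(cam);P=cloud(c);g=c["color"].max(2)
    for n,(x,y,r) in G.items():
        near=(np.hypot(P[...,0]-x,P[...,1]-y)<r+.03)&(c["depth"]>0)
        t=near&(g<80)&(P[...,2]<.02)&(P[...,2]>-.01)
        q=P[t]; xy=(q[:,:2]*100).astype(np.float32)
        (cx,cy),R=cv2.minEnclosingCircle(xy)
        print(cam,n,t.sum(),"circ",round(cx/100,4),round(cy/100,4),round(R/100,4),"rect",cv2.minAreaRect(xy) if n=="square" else "","z",np.percentile(q[:,2],[5,50,95]).round(4))
        o=P[near&(P[...,2]>.03)&(np.hypot(P[...,0]-x,P[...,1]-y)<.045)]
        for a in(.03,.04,.05,.06,.08,.09,.11,.12):
            s=o[abs(o[:,2]-a)<.005]
            if len(s)>3:print("  z",a,len(s),s[:,:2].mean(0).round(4),np.ptp(s[:,:2],axis=0).round(3))
        if len(o):print("  top",o[:,2].max().round(4))
E
```

```text
scene small 514 circ 0.4497 -0.0167 0.0336 rect  z [-0.0005  0.0049  0.0182]
  z 0.03 70 [ 0.4354 -0.0077] [0.033 0.04 ]
  z 0.04 137 [ 0.435  -0.0081] [0.035 0.038]
  z 0.05 138 [ 0.4353 -0.0082] [0.036 0.037]
  z 0.06 178 [ 0.4369 -0.0093] [0.038 0.043]
  z 0.08 80 [ 0.4402 -0.0119] [0.026 0.029]
  z 0.09 120 [ 0.4413 -0.0108] [0.044 0.03 ]
  z 0.11 102 [ 0.4454 -0.0143] [0.023 0.02 ]
  z 0.12 42 [ 0.4474 -0.0155] [0.01  0.011]
  top 0.1334
scene large 1143 circ 0.6349 0.0826 0.0545 rect  z [-0.0007  0.0012  0.008 ]
  z 0.03 43 [0.6235 0.0877] [0.022 0.028]
  z 0.04 104 [0.6253 0.0859] [0.026 0.032]
  z 0.05 85 [0.6281 0.0848] [0.027 0.025]
  z 0.06 64 [0.6303 0.0838] [0.019 0.019]
  z 0.08 21 [0.633  0.0825] [0.008 0.007]
  top 0.0845
scene medium 1439 circ 0.4513 0.2589 0.0421 rect  z [-0.0001  0.0017  0.0067]
  z 0.03 11 [0.449  0.2574] [0.024 0.024]
  z 0.04 24 [0.4491 0.264 ] [0.012 0.021]
  z 0.05 101 [0.4494 0.2582] [0.018 0.017]
  z 0.06 13 [0.4521 0.2583] [0.009 0.01 ]
  top 0.0567
scene square 881 circ 0.5852 -0.194 0.0578 rect ((58.72096633911133, -19.481016159057617), (
[... 594 characters left out ...]
0.0083]
  z 0.03 43 [0.6341 0.067 ] [0.031 0.023]
  z 0.04 99 [0.6344 0.0667] [0.031 0.021]
  z 0.05 109 [0.6349 0.0704] [0.03 0.02]
  z 0.06 58 [0.6357 0.0726] [0.019 0.011]
  z 0.08 24 [0.6361 0.0767] [0.007 0.007]
  z 0.09 7 [0.6365 0.0777] [0.005 0.007]
  top 0.0872
side medium 328 circ 0.4544 0.2558 0.0429 rect  z [0.0019 0.0039 0.0083]
  z 0.03 24 [0.4512 0.2514] [0.023 0.028]
  z 0.04 10 [0.46   0.2495] [0.01  0.009]
  z 0.05 34 [0.4542 0.2506] [0.015 0.016]
  z 0.06 15 [0.4548 0.2544] [0.01  0.015]
  top 0.0583
side square 2617 circ 0.5872 -0.1986 0.0582 rect ((58.739498138427734, -19.878379821777344), (8.59323501586914, 8.278265953063965), 61.57000732421875) z [0.0019 0.0034 0.0083]
```

Units first: turns go in shares of pi rad. So -0.1157 rad / 3.1416 = -0.0368.

Request:
creep_tool(
  motion=[
    [[0,0,0],[0,0,-0.0368]],
    [[0,0,0],[0,0,-0.0368]],
    [[0,0,0],[0,0,-0.0368]],
    [[0,0,0],[0,0,-0.0368]],
    [[-0.013,-0.0357,0.0022],[0,0,0]],
    [[-0.013,-0.0357,0.0022],[0,0,0]],
    [[-0.013,-0.0357,0.0022],[0,0,0]],
    [[-0.013,-0.0357,0.0022],[0,0,0]],
    [[-0.013,-0.0357,0.0022],[0,0,0]],
    [[-0.013,-0.0357,0.0022],[0,0,0]],
    [[-0.013,-0.0357,0.0022],[0,0,0]],
    [[-0.013,-0.0357,0.0022],[0,0,0]],
    [[-0.013,-0.0357,0.0022],[0,0,0]],
    [[-0.013,-0.0357,0.0022],[0,0,0]],
    [[-0.013,-0.0357,0.0022],[0,0,0]],
    [[-0.013,-0.0357,0.0022],[0,0,0]],
    [[-0.013,-0.0357,0.0022],[0,0,0]],
    [[-0.013,-0.0357,0.0022],[0,0,0]],
    [[-0.013,-0.0357,0.0022],[0,0,0]],
  ],
  aperture=0.07,
)

```text
time_s: 2.78
eef_pos: [0.452, -0.0229, 0.2205]
ee_rot: [0.0, 0.0, 1.0, 0.0]
ft_force: [1.9, 0.9, -0.3]
grip_width: 0.07
grip_force: 0.0
```

```bash
python3 - <<'E'
from h import *
c=capture("wrist");save(c,"w1");print(np.array(c["cam_to_world"]).round(3))
for n in ["amber_bottle","tray_small"]:
    for a in pinpoint("wrist",n)[:2]: print(n,np.round(a["pixel"]),round(a["confidence"],2),atz(c,a["pixel"],0.003).round(3)[:2])
o=get_obs();print(o["eef_pos"],o["ee_rot"],o["joints"])
P=cloud(c);m=(P[...,2]>.11)&(P[...,2]<.14)&(np.hypot(P[...,0]-.45,P[...,1]+.02)<.04)&(c["depth"]>0)
print(m.sum(),P[m].mean(0),P[m].max(0))
E
```

```text
[[-0.001  0.947  0.32   0.37 ]
 [ 1.     0.001  0.    -0.022]
 [ 0.     0.32  -0.947  0.342]
 [ 0.     0.     0.     1.   ]]
amber_bottle [324. 217.] 0.74 [ 0.452 -0.02 ]
tray_small [ 98. 176.] 0.75 [ 0.414 -0.225]
[ 0.45259078 -0.02332899  0.22012919] [ 3.96731308e-05  2.46575070e-03  9.99996957e-01 -7.19721799e-05] [-2.05145276e-01  1.14913624e-01  1.80211275e+00 -1.32918290e-04
  1.22445958e+00 -1.77096498e+00]
875 [ 0.44802405 -0.01779981  0.11989509] [ 0.46063114 -0.007018    0.13742608]
```

View pics/w1.png

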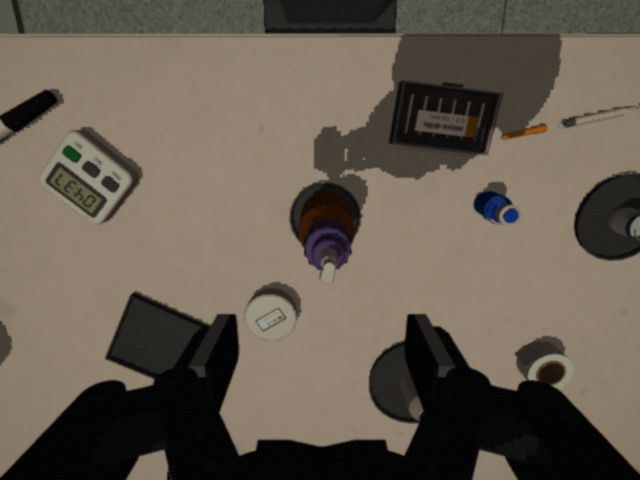

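The wrist view shows the amber bottle almost centred between the fingers (spout at 329,270) with clear space around it. I'm going down to the collar and gripping there.

Request:
creep_tool(
  motion=[
    [[0.0025,0.003,0.03],[0,0,0]],
    [[0,0,0.03],[0,0,0]],
    [[0,0,0.03],[0,0,0]],
    [[0,0,0.029],[0,0,0]],
    [[0,0,0],[0,0,0]],
    [[0,0,0],[0,0,0]],
  ],
)

```text
time_s: 3.43
eef_pos: [0.4479, -0.0167, 0.1007]
ee_rot: [-0.002, -0.001, 1.0, 0.001]
ft_force: [-0.7, -0.7, 0.3]
grip_width: 0.0696
grip_force: 0.0
```

Request:
creep_tool(
  motion=[
    [[0,0,0],[0,0,0]],
    [[0,0,0],[0,0,0]],
    [[0,0,0],[0,0,0]],
    [[0,0,0],[0,0,0]],
    [[0,0,0],[0,0,0]],
    [[0,0,0],[0,0,0]],
    [[0,0,0],[0,0,0]],
    [[0,0,0],[0,0,0]],
  ],
  aperture=0.02,
  clamp_n=40,
)

```text
time_s: 4.1
eef_pos: [0.4507, -0.0182, 0.1032]
ee_rot: [0.002, 0.0, 1.0, -0.0]
ft_force: [-0.2, 0.4, 6.5]
grip_width: 0.0323
grip_force: 39.6
```

Request:
creep_tool(
  motion=[
    [[0,0,-0.01],[0,0,0]],
    [[0,0,-0.02],[0,0,0]],
    [[0,0,-0.025],[0,0,0]],
    [[0,0,-0.015],[0,0,0]],
    [[0,0,0],[0,0,0]],
  ],
  clamp_n=60,
)

```text
time_s: 4.52
eef_pos: [0.4515, -0.0184, 0.1747]
ee_rot: [0.004, 0.0, 1.0, -0.001]
ft_force: [0.4, -0.1, -2.2]
grip_width: 0.0314
grip_force: 60.0
```

Request:
creep_tool(
  motion=[
    [[-0.006,-0.008,0],[0,0,0]],
    [[-0.0114,-0.0147,0],[0,0,0]],
    [[-0.0114,-0.0147,0],[0,0,0]],
    [[-0.0114,-0.0147,0],[0,0,0]],
    [[-0.0114,-0.0147,0],[0,0,0]],
    [[-0.0114,-0.0147,0],[0,0,0]],
    [[-0.0114,-0.0147,0],[0,0,0]],
    [[-0.0114,-0.0147,0],[0,0,0]],
    [[-0.0114,-0.0147,0],[0,0,0]],
    [[-0.0114,-0.0147,0],[0,0,0]],
    [[-0.0114,-0.0147,0],[0,0,0]],
    [[-0.0114,-0.0147,0],[0,0,0]],
    [[-0.006,-0.008,0],[0,0,0]],
    [[0,0,0],[0,0,0]],
    [[0,0,0],[0,0,0]],
    [[0,0,0],[0,0,0]],
  ],
)

```text
time_s: 5.85
eef_pos: [0.5856, -0.195, 0.1704]
ee_rot: [-0.001, 0.0, 1.0, 0.001]
ft_force: [-1.5, 1.0, -2.8]
grip_width: 0.0314
grip_force: 60.0
```

```bash
python3 - <<'E'
from h import *
c=capture("side");save(c,"s2")
o=get_obs();print(o["eef_pos"],o["ee_rot"],o["ft_force"])
for n in["amber_bottle"]:
  for a in look_for("side",n)[:2]: print(a)
E
```

```text
[ 0.5856437  -0.19475456  0.17078116] [-8.73678548e-04 -1.69037013e-04  9.99999399e-01  6.40449255e-04] [-0.53551248  0.56326211 -1.94152705]
{'extent': [365.9, 273.7, 45.7, 82.8], 'confidence': 0.84}
```

View pics/s2.png

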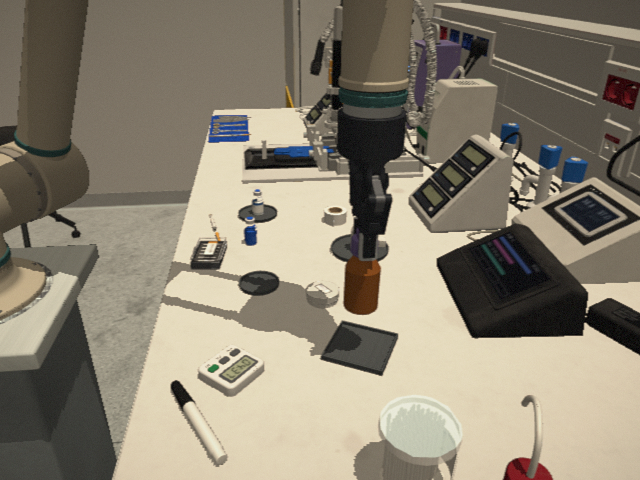

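The side view shows the bottle upright in the jaws over the square tray (bottle 366,285; tray 360,347). Now I'll lower it.

Request:
creep_tool(
  motion=[
    [[0,0,0.02],[0,0,0]],
    [[0,0,0.02],[0,0,0]],
    [[0,0,0.015],[0,0,0]],
    [[0,0,0.007],[0,0,0]],
    [[0,0,0.003],[0,0,0]],
    [[0,0,0],[0,0,0]],
    [[0,0,0],[0,0,0]],
    [[0,0,0],[0,0,0]],
  ],
)

```text
time_s: 6.62
eef_pos: [0.5874, -0.1959, 0.1076]
ee_rot: [0.001, -0.0, 1.0, -0.0]
ft_force: [-0.3, 0.3, -3.0]
grip_width: 0.0313
grip_force: 60.0
```

Request:
creep_tool(
  motion=[
    [[0,0,0.001],[0,0,0]],
    [[0,0,0.001],[0,0,0]],
    [[0,0,0],[0,0,0]],
    [[0,0,0],[0,0,0]],
  ],
)

```text
time_s: 6.95
eef_pos: [0.5867, -0.1957, 0.1044]
ee_rot: [0.0, 0.0, 1.0, -0.0]
ft_force: [-0.1, -0.3, -1.7]
grip_width: 0.0318
grip_force: 60.0
```

Request:
creep_tool(
  motion=[
    [[0,0,0.0015],[0,0,0]],
    [[0,0,0.0015],[0,0,0]],
    [[0,0,0],[0,0,0]],
    [[0,0,0],[0,0,0]],
    [[0,0,0],[0,0,0]],
  ],
)

```text
time_s: 7.37
eef_pos: [0.5872, -0.1959, 0.1029]
ee_rot: [0.001, 0.0, 1.0, -0.0]
ft_force: [-1.5, 0.5, 6.0]
grip_width: 0.0315
grip_force: 60.8
```

Request:
creep_tool(
  motion=[
    [[0,0,0],[0,0,0]],
    [[0,0,0],[0,0,0]],
    [[0,0,0],[0,0,0]],
  ],
)

```text
time_s: 7.62
eef_pos: [0.5872, -0.1959, 0.1029]
ee_rot: [0.001, 0.0, 1.0, -0.0]
ft_force: [-1.2, 0.8, 6.2]
grip_width: 0.0314
grip_force: 60.8
```

Request:
creep_tool(
  motion=[
    [[0,0,0],[0,0,0]],
    [[0,0,0],[0,0,0]],
    [[0,0,0],[0,0,0]],
    [[0,0,0],[0,0,0]],
    [[0,0,-0.02],[0,0,0]],
    [[0,0,-0.03],[0,0,0]],
    [[0,0,-0.035],[0,0,0]],
    [[0,0,0],[0,0,0]],
  ],
  aperture=0.065,
)

```text
time_s: 8.28
eef_pos: [0.5903, -0.1973, 0.1932]
ee_rot: [0.006, -0.0, 1.0, -0.003]
ft_force: [1.3, -0.5, 1.2]
grip_width: 0.0649
grip_force: 0.0
```

Request:
creep_tool(
  motion=[
    [[0.0103,0.0348,0],[0,0,0]],
    [[0.0103,0.0348,0],[0,0,0]],
    [[0.0103,0.0348,0],[0,0,0]],
    [[0.0103,0.0348,0],[0,0,0]],
    [[0.0103,0.0348,0],[0,0,0]],
    [[0.0103,0.0348,0],[0,0,0]],
    [[0.0103,0.0348,0],[0,0,0]],
    [[0.0103,0.0348,0],[0,0,0]],
    [[0.0103,0.0348,0],[0,0,0]],
    [[0.0103,0.0348,0],[0,0,0]],
    [[0.0103,0.0348,0],[0,0,0]],
    [[0.0103,0.0348,0],[0,0,0]],
    [[0.0103,0.0348,0],[0,0,0]],
    [[0,0,0],[0,0,0]],
    [[0,0,0],[0,0,0]],
    [[0,0,0],[0,0,0]],
  ],
  aperture=0.06,
)

```text
time_s: 9.62
eef_pos: [0.4527, 0.2566, 0.1861]
ee_rot: [0.0, -0.001, 1.0, -0.0]
ft_force: [0.4, 0.2, 0.1]
grip_width: 0.06
grip_force: 0.0
```

```bash
python3 - <<'E'
from h import *
o=get_obs();print(o["eef_pos"],o["ee_rot"])
c=capture("wrist");save(c,"w3")
P=cloud(c);g=c["color"].max(2)
d=np.hypot(P[...,0]-.453,P[...,1]-.257)
t=(d<.06)&(g<80)&(P[...,2]<.02)&(c["depth"]>0)
print(t.sum(),cv2.minEnclosingCircle((P[t][:,:2]*100).astype(np.float32)))
m=(P[...,2]>.048)&(P[...,2]<.062)&(d<.03)&(c["depth"]>0)
print(m.sum(),P[m].min(0),P[m].max(0))
for n in ["small_vial","tray_medium"]:
    for a in pinpoint("wrist",n)[:2]: print(n,np.round(a["pixel"]),round(a["confidence"],2),atz(c,a["pixel"],0.003).round(4)[:2])
c=capture("side")
for a in pinpoint("side","amber_bottle")[:2]:print(atz(c,a["pixel"],.003))
E
```

```text
[0.45270463 0.25656786 0.18614313] [ 8.07539769e-05 -5.38156650e-04  9.99999788e-01 -3.58278707e-04]
7715 ((44.296939849853516, 26.0830020904541), 5.080043315887451)
475 [0.44500479 0.24917164 0.04816427] [0.46264866 0.26584992 0.05918498]
small_vial [318. 228.] 0.75 [0.454  0.2547]
small_vial [173. 214.] 0.6 [0.442  0.1316]
tray_medium [322. 226.] 0.71 [0.4518 0.2582]
[ 0.58647479 -0.20119174  0.003     ]
```

View pics/w3.png

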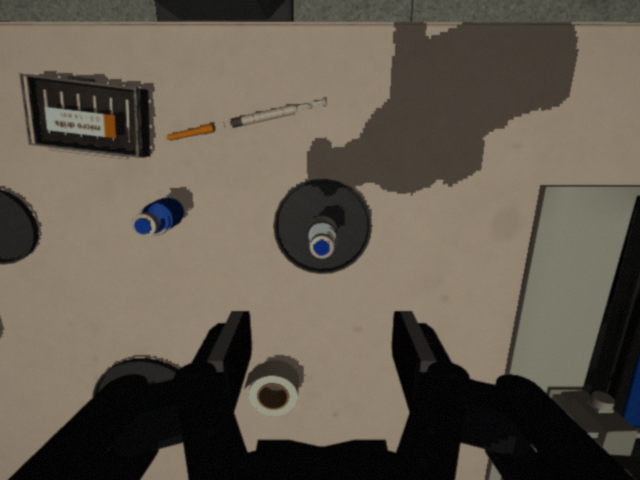

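The wrist view shows the vial (321,240) centred in the medium tray (322,225) and lined up between the jaws. Going down to it.

Request:
creep_tool(
  motion=[
    [[-0.001,0.001,0.035],[0,0,0]],
    [[0,0,0.035],[0,0,0]],
    [[0,0,0.035],[0,0,0]],
    [[0,0,0.025],[0,0,0]],
    [[0,0,0.015],[0,0,0]],
    [[0,0,0.008],[0,0,0]],
    [[0,0,0],[0,0,0]],
    [[0,0,0],[0,0,0]],
  ],
)

```text
time_s: 10.53
eef_pos: [0.4544, 0.2575, 0.0336]
ee_rot: [0.0, 0.0, 1.0, 0.0]
ft_force: [0.4, 0.1, 0.0]
grip_width: 0.0601
grip_force: 0.0
```

Request:
creep_tool(
  motion=[
    [[0,0,0],[0,0,0]],
    [[0,0,0],[0,0,0]],
    [[0,0,0],[0,0,0]],
    [[0,0,0],[0,0,0]],
    [[0,0,0],[0,0,0]],
    [[0,0,0],[0,0,0]],
    [[0,0,0],[0,0,0]],
    [[0,0,0],[0,0,0]],
    [[0,0,0],[0,0,0]],
  ],
  aperture=0.012,
  clamp_n=30,
)

```text
time_s: 11.28
eef_pos: [0.4546, 0.2581, 0.0345]
ee_rot: [0.001, -0.0, 1.0, 0.0]
ft_force: [-0.7, 0.9, 6.4]
grip_width: 0.0225
grip_force: 31.2
```

Request:
creep_tool(
  motion=[
    [[0,0,-0.01],[0,0,0]],
    [[0,0,-0.02],[0,0,0]],
    [[0,0,-0.03],[0,0,0]],
    [[0,0,-0.025],[0,0,0]],
    [[0,0,0],[0,0,0]],
  ],
  clamp_n=40,
)

```text
time_s: 11.7
eef_pos: [0.4568, 0.2591, 0.1236]
ee_rot: [0.005, -0.0, 1.0, 0.002]
ft_force: [0.1, -0.2, -0.7]
grip_width: 0.0226
grip_force: 39.2
```

Request:
creep_tool(
  motion=[
    [[0,-0.01,0],[0,0,0]],
    [[0.0003,-0.0235,0],[0,0,0]],
    [[0.0003,-0.0235,0],[0,0,0]],
    [[0.0003,-0.0235,0],[0,0,0]],
    [[0.0003,-0.0235,0],[0,0,0]],
    [[0.0003,-0.0235,0],[0,0,0]],
    [[0.0003,-0.0235,0],[0,0,0]],
    [[0.0003,-0.0235,0],[0,0,0]],
    [[0.0003,-0.0235,0],[0,0,0]],
    [[0.0003,-0.0235,0],[0,0,0]],
    [[0.0003,-0.0235,0],[0,0,0]],
    [[0.0003,-0.0235,0],[0,0,0]],
    [[0,-0.01,0],[0,0,0]],
    [[0,0,0],[0,0,0]],
    [[0,0,0],[0,0,0]],
    [[0,0,0],[0,0,0]],
  ],
)

```text
time_s: 13.03
eef_pos: [0.4498, -0.02, 0.1178]
ee_rot: [-0.001, 0.0, 1.0, 0.001]
ft_force: [-1.5, 0.1, -0.4]
grip_width: 0.0224
grip_force: 39.3
```

```bash
python3 - <<'E'
from h import *
o=get_obs();print(o["eef_pos"],o["ee_rot"],o["grip_width"])
c=capture("wrist");save(c,"w4");P=cloud(c);g=c["color"].max(2)
d=np.hypot(P[...,0]-.451,P[...,1]+.02)
t=(d<.045)&(g<70)&(P[...,2]<.012)&(c["depth"]>0)
q=(P[t][:,:2]*100).astype(np.float32);print(t.sum(),cv2.minEnclosingCircle(q),q.min(0),q.max(0))
save(capture("side"),"s4")
E
```

```text
[ 0.44979078 -0.01997386  0.1178468 ] [-6.65970156e-04  1.47084014e-05  9.99999652e-01  5.02216893e-04] 0.02240323325792828
6948 ((45.169551849365234, -1.850987195968628), 3.3432655334472656) [41.87794   -5.1374226] [48.150608   1.4206028]
```

View pics/s4.png

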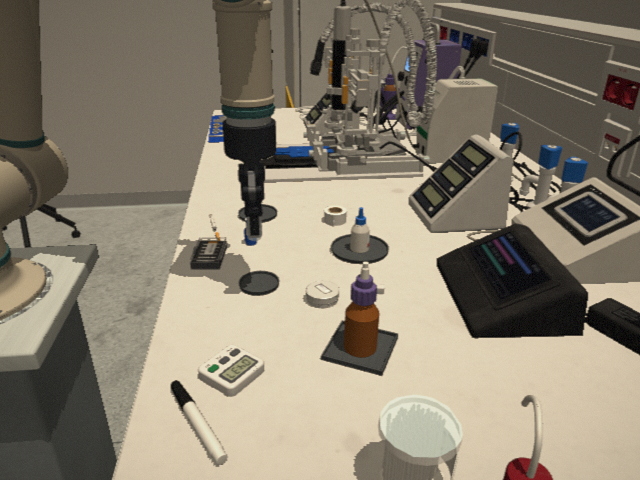

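The side view shows the vial held over the small tray (258,283), and the amber bottle upright in the square tray (361,330). Lowering the vial.

Request:
creep_tool(
  motion=[
    [[-0.0015,0.001,0.02],[0,0,0]],
    [[0,0,0.025],[0,0,0]],
    [[0,0,0.02],[0,0,0]],
    [[0,0,0.01],[0,0,0]],
    [[0,0,0.004],[0,0,0]],
    [[0,0,0.001],[0,0,0]],
    [[0,0,0],[0,0,0]],
    [[0,0,0],[0,0,0]],
    [[0,0,0],[0,0,0]],
  ],
)

```text
time_s: 13.88
eef_pos: [0.4527, -0.0197, 0.0391]
ee_rot: [0.001, -0.0, 1.0, -0.0]
ft_force: [1.4, 0.6, -0.2]
grip_width: 0.0224
grip_force: 39.3
```

Request:
creep_tool(
  motion=[
    [[0,0,0.001],[0,0,0]],
    [[0,0,0.001],[0,0,0]],
    [[0,0,0.001],[0,0,0]],
    [[0,0,0],[0,0,0]],
    [[0,0,0],[0,0,0]],
  ],
)

```text
time_s: 14.3
eef_pos: [0.4519, -0.0198, 0.0353]
ee_rot: [-0.0, 0.0, 1.0, 0.0]
ft_force: [0.8, 0.1, 0.1]
grip_width: 0.0223
grip_force: 39.3
```

Request:
creep_tool(
  motion=[
    [[0,0,0.001],[0,0,0]],
    [[0,0,0.0008],[0,0,0]],
    [[0,0,0],[0,0,0]],
    [[0,0,0],[0,0,0]],
    [[0,0,0],[0,0,0]],
    [[0,0,0],[0,0,0]],
  ],
)

```text
time_s: 14.8
eef_pos: [0.4521, -0.0198, 0.0345]
ee_rot: [0.0, -0.0, 1.0, -0.0]
ft_force: [-1.8, 0.6, 11.9]
grip_width: 0.0225
grip_force: 40.4
```

Request:
creep_tool(
  motion=[
    [[0,0,0],[0,0,0]],
    [[0,0,0],[0,0,0]],
    [[0,0,0],[0,0,0]],
    [[0,0,0],[0,0,0]],
    [[0,0,0],[0,0,0]],
    [[0,0,-0.02],[0,0,0]],
    [[0,0,-0.035],[0,0,0]],
    [[0,0,-0.04],[0,0,0]],
    [[0,0,-0.04],[0,0,0]],
    [[0,0,0],[0,0,0]],
  ],
  aperture=0.06,
)

```text
time_s: 15.63
eef_pos: [0.4567, -0.0206, 0.1754]
ee_rot: [0.007, -0.0, 1.0, -0.001]
ft_force: [0.4, 0.2, 0.1]
grip_width: 0.0597
grip_force: 0.0
```

Request:
creep_tool(
  motion=[
    [[-0.023,0.0126,0],[0,0,0]],
    [[-0.023,0.0126,0],[0,0,0]],
    [[-0.023,0.0126,0],[0,0,0]],
    [[-0.023,0.0126,0],[0,0,0]],
    [[-0.023,0.0126,0],[0,0,0]],
    [[-0.023,0.0126,0],[0,0,0]],
    [[-0.023,0.0126,0],[0,0,0]],
    [[-0.023,0.0126,0],[0,0,0]],
    [[0,0,0],[0,0,0]],
    [[0,0,0],[0,0,0]],
    [[0,0,0],[0,0,0]],
  ],
)

```text
time_s: 16.55
eef_pos: [0.635, 0.0809, 0.1677]
ee_rot: [-0.001, -0.0, 1.0, -0.0]
ft_force: [0.3, -0.1, -0.1]
grip_width: 0.0602
grip_force: 0.0
```

```bash
python3 - <<'E'
from h import *
o=get_obs();print(o["eef_pos"],o["ee_rot"])
c=capture("wrist");save(c,"w5");P=cloud(c)
d=np.hypot(P[...,0]-.636,P[...,1]-.081);ok=c["depth"]>0
for a,b in((.03,.05),(.06,.075),(.078,.09)):
    m=(P[...,2]>a)&(P[...,2]<b)&(d<.03)&ok;
    if m.sum():print(a,m.sum(),P[m].min(0),P[m].max(0))
m=(d<.075)&(c["color"].max(2)<70)&(P[...,2]<.012)&ok;q=(P[m][:,:2]*100).astype(np.float32);print(cv2.minEnclosingCircle(q))
c=capture("scene")
for n in("small_vial","tray_small"):
  for a in pinpoint("scene",n)[:3]:print(n,a["confidence"],atz(c,a["pixel"],.003))
E
```

```text
[0.63499776 0.08087976 0.1677354 ] [-1.11806340e-03 -1.28278273e-04  9.99999354e-01 -1.58222980e-04]
0.03 733 [0.61946219 0.06498048 0.03001155] [0.64912338 0.09844318 0.0499982 ]
0.06 548 [0.62649594 0.07183195 0.06034108] [0.64536507 0.09126194 0.07485188]
0.078 185 [0.63196457 0.07726719 0.07803034] [0.63990853 0.0852393  0.08835731]
((63.28599166870117, 8.289852142333984), 5.673255443572998)
small_vial 0.87 [0.42919995 0.13253859 0.003     ]
small_vial 0.57 [ 0.44777022 -0.02159327  0.003     ]
tray_small 0.53 [ 0.45554964 -0.01956327  0.003     ]
```

View pics/w5.png

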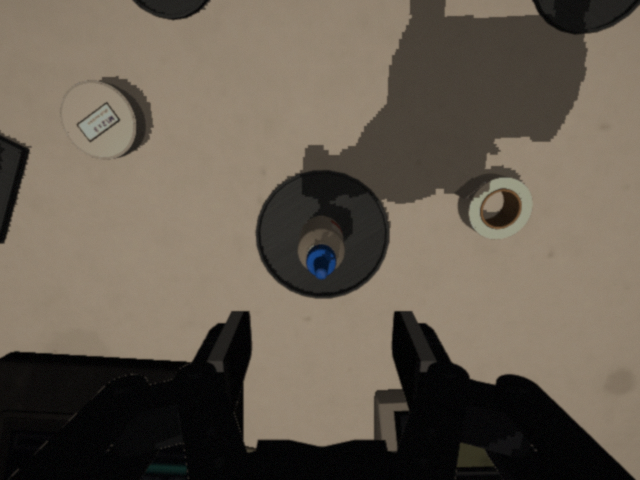

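The wrist view shows the dropper (321,258) centred in the large tray (322,233), with its neighbours clear of the jaws. Going down.

Request:
creep_tool(
  motion=[
    [[-0.001,0,0.035],[0,0,0]],
    [[0,0,0.035],[0,0,0]],
    [[0,0,0.03],[0,0,0]],
    [[0,0,0.016],[0,0,0]],
    [[0,0,0.009],[0,0,0]],
    [[0,0,0],[0,0,0]],
    [[0,0,0],[0,0,0]],
  ],
)

```text
time_s: 17.33
eef_pos: [0.6373, 0.0808, 0.0441]
ee_rot: [0.0, 0.0, 1.0, 0.0]
ft_force: [0.1, 1.0, 0.3]
grip_width: 0.0603
grip_force: 0.0
```

Request:
creep_tool(
  motion=[
    [[0,0,0],[0,0,0]],
    [[0,0,0],[0,0,0]],
    [[0,0,0],[0,0,0]],
    [[0,0,0],[0,0,0]],
    [[0,0,0],[0,0,0]],
    [[0,0,0],[0,0,0]],
    [[0,0,0],[0,0,0]],
    [[0,0,0],[0,0,0]],
  ],
  aperture=0.022,
  clamp_n=30,
)

```text
time_s: 18.0
eef_pos: [0.6382, 0.081, 0.0455]
ee_rot: [0.002, -0.0, 1.0, -0.0]
ft_force: [-1.0, 0.1, 5.7]
grip_width: 0.0314
grip_force: 30.3
```

Request:
creep_tool(
  motion=[
    [[0,0,-0.01],[0,0,0]],
    [[0,0,-0.02],[0,0,0]],
    [[0,0,-0.03],[0,0,0]],
    [[0,0,-0.02],[0,0,0]],
    [[0,0,0],[0,0,0]],
  ],
  clamp_n=40,
)

```text
time_s: 18.42
eef_pos: [0.64, 0.0813, 0.1291]
ee_rot: [0.005, -0.0, 1.0, 0.0]
ft_force: [1.3, -0.8, -0.2]
grip_width: 0.0313
grip_force: 39.7
```

Request:
creep_tool(
  motion=[
    [[0.007,0.007,0],[0,0,0]],
    [[0.0154,0.0147,0],[0,0,0]],
    [[0.0154,0.0147,0],[0,0,0]],
    [[0.0154,0.0147,0],[0,0,0]],
    [[0.0154,0.0147,0],[0,0,0]],
    [[0.0154,0.0147,0],[0,0,0]],
    [[0.0154,0.0147,0],[0,0,0]],
    [[0.0154,0.0147,0],[0,0,0]],
    [[0.0154,0.0147,0],[0,0,0]],
    [[0.0154,0.0147,0],[0,0,0]],
    [[0.0154,0.0147,0],[0,0,0]],
    [[0.0154,0.0147,0],[0,0,0]],
    [[0.007,0.007,0],[0,0,0]],
    [[0,0,0],[0,0,0]],
    [[0,0,0],[0,0,0]],
    [[0,0,0],[0,0,0]],
  ],
)

```text
time_s: 19.75
eef_pos: [0.4541, 0.2563, 0.1232]
ee_rot: [0.0, -0.0, 1.0, -0.0]
ft_force: [0.2, 0.1, -0.4]
grip_width: 0.0316
grip_force: 39.7
```

```bash
python3 - <<'E'
from h import *
o=get_obs();print(o["eef_pos"],o["ee_rot"],o["grip_width"])
save(capture("scene"),"c6")
E
```

```text
[0.45407588 0.25629753 0.12320828] [ 1.27888909e-04 -1.57281121e-05  9.99999958e-01 -2.61107368e-04] 0.03159270362002845
```

View pics/c6.png

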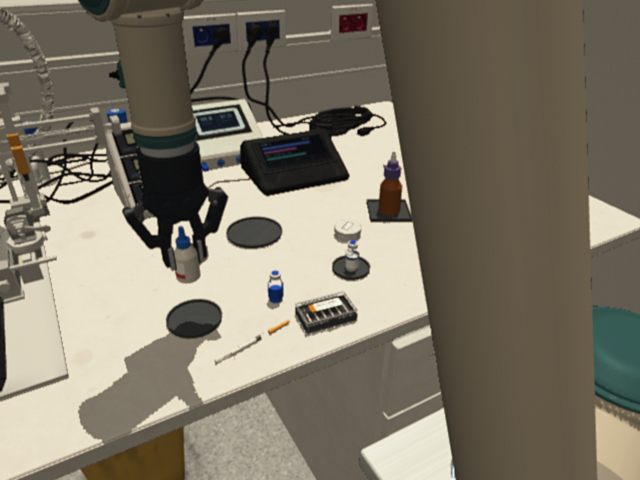

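The scene view shows the dropper upright over the medium tray (194,318), the vial standing in the small tray (351,265) and the amber bottle in the square tray (390,200). I'm lowering the dropper.

Request:
creep_tool(
  motion=[
    [[-0.001,0.001,0.02],[0,0,0]],
    [[0,0,0.025],[0,0,0]],
    [[0,0,0.018],[0,0,0]],
    [[0,0,0.008],[0,0,0]],
    [[0,0,0.004],[0,0,0]],
    [[0,0,0],[0,0,0]],
    [[0,0,0],[0,0,0]],
    [[0,0,0],[0,0,0]],
  ],
)

```text
time_s: 20.47
eef_pos: [0.4556, 0.258, 0.0495]
ee_rot: [0.001, 0.0, 1.0, 0.0]
ft_force: [-1.0, 0.1, -0.3]
grip_width: 0.0317
grip_force: 39.7
```

Request:
creep_tool(
  motion=[
    [[0,0,0.001],[0,0,0]],
    [[0,0,0.001],[0,0,0]],
    [[0,0,0],[0,0,0]],
    [[0,0,0],[0,0,0]],
    [[0,0,0],[0,0,0]],
  ],
)

```text
time_s: 20.88
eef_pos: [0.4546, 0.2578, 0.0467]
ee_rot: [0.0, -0.0, 1.0, 0.0]
ft_force: [0.4, 0.2, -0.4]
grip_width: 0.0313
grip_force: 39.7
```

Request:
creep_tool(
  motion=[
    [[0,0,0.001],[0,0,0]],
    [[0,0,0.0008],[0,0,0]],
    [[0,0,0],[0,0,0]],
    [[0,0,0],[0,0,0]],
    [[0,0,0],[0,0,0]],
  ],
)

```text
time_s: 21.3
eef_pos: [0.4547, 0.2579, 0.0455]
ee_rot: [0.0, -0.0, 1.0, 0.0]
ft_force: [-2.0, -0.3, 5.9]
grip_width: 0.0317
grip_force: 40.4
```

Request:
creep_tool(
  motion=[
    [[0,0,0],[0,0,0]],
    [[0,0,0],[0,0,0]],
    [[0,0,0],[0,0,0]],
    [[0,0,0],[0,0,0]],
    [[0,0,0],[0,0,0]],
    [[0,0,-0.02],[0,0,0]],
    [[0,0,-0.04],[0,0,0]],
    [[0,0,-0.04],[0,0,0]],
    [[0,0,-0.04],[0,0,0]],
    [[0,0,-0.02],[0,0,0]],
  ],
  aperture=0.065,
)

```text
time_s: 22.13
eef_pos: [0.4564, 0.2585, 0.2095]
ee_rot: [0.003, -0.0, 1.0, 0.001]
ft_force: [1.3, -0.1, 0.9]
grip_width: 0.0649
grip_force: 0.0
```

Request:
creep_tool(
  motion=[
    [[-0.0102,-0.0349,0],[0,0,0]],
    [[-0.0102,-0.0349,0],[0,0,0]],
    [[-0.0102,-0.0349,0],[0,0,0]],
    [[-0.0102,-0.0349,0],[0,0,0]],
    [[-0.0102,-0.0349,0],[0,0,0]],
    [[-0.0102,-0.0349,0],[0,0,0]],
    [[-0.0102,-0.0349,0],[0,0,0]],
    [[-0.0102,-0.0349,0],[0,0,0]],
    [[-0.0102,-0.0349,0],[0,0,0]],
    [[-0.0102,-0.0349,0],[0,0,0]],
    [[-0.0102,-0.0349,0],[0,0,0]],
    [[-0.0102,-0.0349,0],[0,0,0]],
    [[-0.0102,-0.0349,0],[0,0,0]],
    [[0,0,0],[0,0,0]],
    [[0,0,0],[0,0,0]],
    [[0,0,0],[0,0,0]],
  ],
)

```text
time_s: 23.47
eef_pos: [0.5866, -0.1955, 0.2041]
ee_rot: [-0.001, 0.0, 1.0, 0.001]
ft_force: [-0.7, 0.8, -0.5]
grip_width: 0.0649
grip_force: 0.0
```

```bash
python3 - <<'E'
from h import *
o=get_obs();print(o["eef_pos"],o["ee_rot"])
c=capture("wrist");save(c,"w7");P=cloud(c);ok=c["depth"]>0
m=(P[...,2]>.08)&(P[...,2]<.11)&(np.hypot(P[...,0]-.587,P[...,1]+.196)<.04)&ok
print(m.sum(),P[m].min(0),P[m].max(0))
E
```

```text
[ 0.58656564 -0.19551911  0.20408243] [-7.11806824e-04  3.41321312e-04  9.99999396e-01  7.64351560e-04]
1416 [ 0.57005115 -0.21218458  0.0819693 ] [ 0.61390116 -0.17884898  0.10998979]
```

View pics/w7.png

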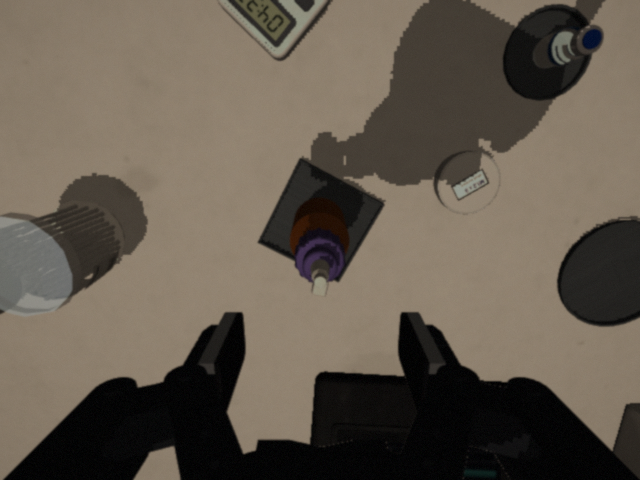

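The wrist view shows the collar (320,258) centred between the fingers. Regripping the amber bottle.

Request:
creep_tool(
  motion=[
    [[0,0,0.03],[0,0,0]],
    [[0,0,0.03],[0,0,0]],
    [[0,0,0.025],[0,0,0]],
    [[0,0,0.017],[0,0,0]],
    [[0,0,0],[0,0,0]],
    [[0,0,0],[0,0,0]],
  ],
)

```text
time_s: 24.02
eef_pos: [0.5865, -0.1943, 0.1023]
ee_rot: [-0.001, -0.001, 1.0, 0.001]
ft_force: [0.3, -0.5, 0.9]
grip_width: 0.0647
grip_force: 0.0
```

Request:
creep_tool(
  motion=[
    [[0,0,0],[0,0,0]],
    [[0,0,0],[0,0,0]],
    [[0,0,0],[0,0,0]],
    [[0,0,0],[0,0,0]],
    [[0,0,0],[0,0,0]],
    [[0,0,0],[0,0,0]],
    [[0,0,0],[0,0,0]],
    [[0,0,0],[0,0,0]],
  ],
  aperture=0.02,
  clamp_n=60,
)

```text
time_s: 24.68
eef_pos: [0.5884, -0.1965, 0.1049]
ee_rot: [0.002, 0.0, 1.0, -0.001]
ft_force: [0.1, 0.8, 7.4]
grip_width: 0.0315
grip_force: 60.0
```

Request:
creep_tool(
  motion=[
    [[0,0,-0.01],[0,0,0]],
    [[0,0,-0.02],[0,0,0]],
    [[0,0,-0.025],[0,0,0]],
    [[0,0,-0.015],[0,0,0]],
    [[0,0,0],[0,0,0]],
  ],
)

```text
time_s: 25.1
eef_pos: [0.589, -0.1968, 0.1767]
ee_rot: [0.003, 0.0, 1.0, -0.001]
ft_force: [1.5, -0.2, -1.6]
grip_width: 0.0315
grip_force: 60.2
```

Request:
creep_tool(
  motion=[
    [[-0.002,0.0115,0],[0,0,0]],
    [[-0.004,0.0231,0],[0,0,0]],
    [[-0.004,0.0231,0],[0,0,0]],
    [[-0.004,0.0231,0],[0,0,0]],
    [[-0.004,0.0231,0],[0,0,0]],
    [[-0.004,0.0231,0],[0,0,0]],
    [[-0.004,0.0231,0],[0,0,0]],
    [[-0.004,0.0231,0],[0,0,0]],
    [[-0.004,0.0231,0],[0,0,0]],
    [[-0.004,0.0231,0],[0,0,0]],
    [[-0.004,0.0231,0],[0,0,0]],
    [[-0.004,0.0231,0],[0,0,0]],
    [[-0.002,0.0115,0],[0,0,0]],
    [[0,0,0],[0,0,0]],
    [[0,0,0],[0,0,0]],
    [[0,0,0],[0,0,0]],
  ],
)

```text
time_s: 26.43
eef_pos: [0.6345, 0.0803, 0.1719]
ee_rot: [-0.001, 0.0, 1.0, -0.001]
ft_force: [-0.1, -0.3, -2.5]
grip_width: 0.0314
grip_force: 60.2
```

```bash
python3 - <<'E'
from h import *
o=get_obs();print(o["eef_pos"],o["ee_rot"],o["grip_width"])
save(capture("side"),"s8")
E
```

```text
[0.63445106 0.08027743 0.17191748] [-9.06777091e-04  7.97238249e-05  9.99999461e-01 -5.00195572e-04] 0.03135849308861919
```

View pics/s8.png

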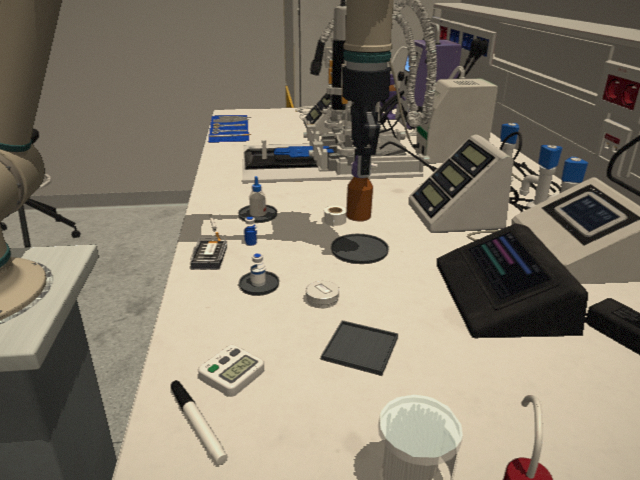

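The side view shows the bottle upright over the large tray (360,248), with the vial (259,280) and dropper (257,210) standing in their trays. Lowering the bottle.

Request:
creep_tool(
  motion=[
    [[-0.0015,0.001,0.02],[0,0,0]],
    [[0,0,0.02],[0,0,0]],
    [[0,0,0.015],[0,0,0]],
    [[0,0,0.007],[0,0,0]],
    [[0,0,0.002],[0,0,0]],
    [[0,0,0],[0,0,0]],
    [[0,0,0],[0,0,0]],
    [[0,0,0],[0,0,0]],
  ],
)

```text
time_s: 27.15
eef_pos: [0.6375, 0.0819, 0.11]
ee_rot: [0.001, 0.0, 1.0, 0.0]
ft_force: [0.3, 0.0, -2.1]
grip_width: 0.0311
grip_force: 60.2
```

Request:
creep_tool(
  motion=[
    [[0,0,0.001],[0,0,0]],
    [[0,0,0.001],[0,0,0]],
    [[0,0,0.001],[0,0,0]],
    [[0,0,0],[0,0,0]],
    [[0,0,0],[0,0,0]],
  ],
)

```text
time_s: 27.57
eef_pos: [0.6366, 0.0822, 0.1057]
ee_rot: [-0.0, -0.0, 1.0, 0.0]
ft_force: [-0.7, 0.4, -0.9]
grip_width: 0.0312
grip_force: 60.2
```

Request:
creep_tool(
  motion=[
    [[0,0,0.001],[0,0,0]],
    [[0,0,0.0005],[0,0,0]],
    [[0,0,0],[0,0,0]],
    [[0,0,0],[0,0,0]],
    [[0,0,0],[0,0,0]],
  ],
)

```text
time_s: 27.98
eef_pos: [0.6371, 0.0822, 0.1054]
ee_rot: [0.001, -0.0, 1.0, 0.0]
ft_force: [-1.7, -0.3, 6.4]
grip_width: 0.0314
grip_force: 61.0
```

Contact. Releasing, backing off upward and to the left, and checking the result.

Request:
creep_tool(
  motion=[
    [[0,0,0],[0,0,0]],
    [[0,0,0],[0,0,0]],
    [[0,0,0],[0,0,0]],
    [[0,0,0],[0,0,0]],
    [[0,0,-0.015],[0,0,0]],
    [[0,0,-0.03],[0,0,0]],
    [[0,0,-0.04],[0,0,0]],
    [[0,0,-0.03],[0,0,0]],
    [[0,0,0],[0,0,0]],
  ],
  aperture=0.07,
)

```text
time_s: 28.73
eef_pos: [0.6404, 0.0823, 0.2266]
ee_rot: [0.007, -0.0, 1.0, 0.0]
ft_force: [1.5, 0.1, 1.0]
grip_width: 0.0699
grip_force: 0.0
```

Request:
creep_tool(
  motion=[
    [[0.03,0,0],[0,0,0]],
    [[0.03,0,0],[0,0,0]],
    [[0.03,0,0],[0,0,0]],
    [[0.03,0,0],[0,0,0]],
    [[0.03,0,0],[0,0,0]],
    [[0.03,0,0],[0,0,0]],
    [[0.03,0,0],[0,0,0]],
    [[0.03,0,0],[0,0,0]],
    [[0,0,0],[0,0,0]],
    [[0,0,0],[0,0,0]],
    [[0,0,0],[0,0,0]],
    [[0,0,0],[0,0,0]],
  ],
)

```text
time_s: 29.73
eef_pos: [0.398, 0.0821, 0.2193]
ee_rot: [0.001, 0.0, 1.0, 0.0]
ft_force: [0.4, 0.5, 0.2]
grip_width: 0.07
grip_force: 0.0
```

```bash
python3 - <<'E'
from h import *
T={"amber_bottle":(.6355,.081),"dropper_bottle":(.453,.257),"small_vial":(.4515,-.0195)}
o=get_obs();print(o["eef_pos"])
ims=[]
for cam in("scene","side","wrist"):
    c=capture(cam);P=cloud(c);ok=c["depth"]>0;ims.append(c["color"])
    save(c,"f_"+cam)
    for n,(x,y) in T.items():
        print(cam,n,[(round(a["confidence"],2),(atz(c,a["pixel"],.003)[:2]-[x,y]).round(4)) for a in pinpoint(cam,n)[:2]])
        m=(P[...,2]>.03)&(np.hypot(P[...,0]-x,P[...,1]-y)<.045)&ok
        if m.sum():
            q=P[m];t=q[q[:,2]>np.percentile(q[:,2],99)-.012];print("   top",len(t),q[:,2].max().round(4),(t[:,:2].mean(0)-[x,y]).round(4))
cv2.imwrite("pics/fin.png",cv2.resize(np.hstack(ims[:2])[100:400],None,fx=.62,fy=.62)[:,:,::-1])
E
```

```text
[0.39795015 0.08210906 0.21928821]
scene amber_bottle [(0.9, array([-0.0081,  0.0043]))]
   top 45 0.1326 [-0.0024  0.0034]
scene dropper_bottle [(0.76, array([-0.0054,  0.0029])), (0.74, array([ 0.1228, -0.4425]))]
   top 52 0.0853 [-0.0031  0.0022]
scene small_vial [(0.86, array([ 0.0028, -0.0038])), (0.78, array([-0.023 ,  0.1529]))]
   top 80 0.0556 [-0.0042  0.0025]
side amber_bottle [(0.84, array([ 0.0001, -0.0028])), (0.37, array([-0.0015, -0.0003]))]
   top 54 0.1359 [ 0.001  -0.0024]
side dropper_bottle [(0.73, array([0.0059, 0.0084]))]
   top 27 0.0874 [ 0.0005 -0.0023]
side small_vial [(0.89, array([-0.0015, -0.0011])), (0.8, array([-0.01 ,  0.133]))]
   top 88 0.0585 [ 0.0005 -0.0056]
wrist amber_bottle [(0.67, array([0.0026, 0.0032]))]
   top 260 0.0591 [-0.0205  0.0018]
wrist dropper_bottle [(0.7, array([ 0.132 , -0.4457])), (0.61, array([0.0013, 0.0032]))]
   top 182 0.0889 [-0.0019  0.    ]
wrist small_vial [(0.73, array([-0.015 ,  0.1489]))]
   top 366 0.0592 [-0.0016  0.0015]
```

View pics/fin.png

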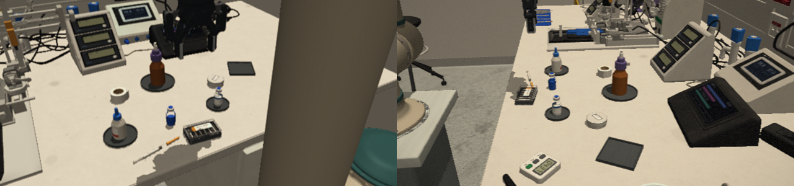

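View pics/f_wrist.png

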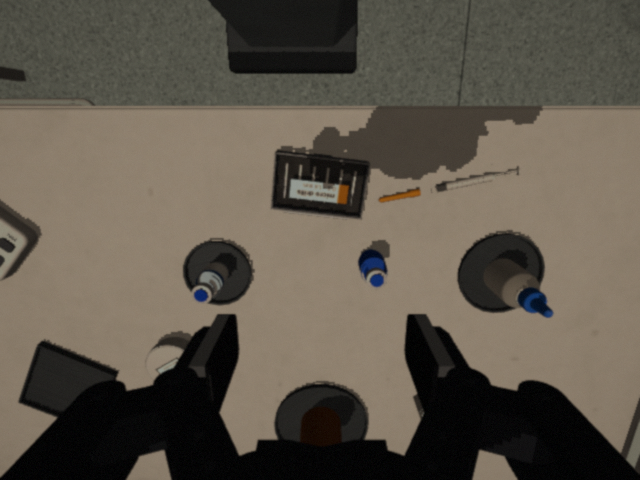

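All three containers stand upright and centred in their trays to within about 5 mm, their tops are at the expected heights, and the arm is clear. In the wrist view the vial is at (215,275), the dropper at (510,285) and the amber bottle at (322,425). Handing in.

```bash
python3 -c "from rig import *; print(hand_in())"
```

```text
the job is handed in; nothing more can be done
None
```

I handed the job in at about 30 s of the 128 s allowed: the amber bottle is in the large tray, the dropper in the medium and the vial in the small, all upright, released and within about 5 mm of centre by the depth measurements, with the tape roll, tin and timer untouched; the hand-in returned no verdict.

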